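Shut the reader and hold its reference slide on the sloped stage

TASK

Make the sample reader ready for its reference check: first push its open sample drawer fully home, then pick up the rectangular reference slide by the fin on its back, tilt it to the slope of the reader's stage and press it gently, square and flush, over the window in the middle, so that the sprung stage plate gives by a few millimetres. Finish while still holding the slide pressed there: do not let go. Leave the other things on the bench where they stand.

Things in the scene. Friction and masses are not known exactly. Their poses are not given: they have to be found in the camera images.
- drawer_front (a point): centre of the outer face of the reader's drawer front: a white upright panel 120 mm wide, 46 mm tall (12 to 58 mm above the bench), 8 mm thick. x axis: into the reader (the way to push), y along the panel, z up. Even when shut the panel stays in front of the housing
- drawer (a joint): how far the drawer is open, m: 0 = fully home at a hard stop, starts 0.03 to 0.07; it slides easily (about 1.5 N) and stays where it is left
- reader: the sample reader, fixed to the bench: white housing 180 x 180 x 75 mm, origin at the centre of its underside, front faces -x, z up. The sloped stage stands on top, beginning some 60 mm behind the drawer front; beside it stand two 12 mm thick white cheeks, 78 mm either side of the middle, tops 123 mm above the bench
- stage_face (a point): centre of the outer face of the sloped stage, a plate 92 x 92 mm, about 130 mm above the bench, with a dark window 44 (x) x 34 (y) mm in its middle, level with the plate. z axis: straight out of the face (up and towards the front), x: up the slope, y: level, across the reader. The slope differs each time (17 to 40 degrees from level) and does not give under the hand
- stage (a joint): how far the sprung stage plate is pressed in, m: 0 = out, 0.010 = hard stop. It sinks straight back along its z axis, starting at about 3 N and needing 0.5 N more for each mm; stage_face moves with it
- slide_mid (a point): middle of the rectangular reference slide, 21 mm above its flat underside. Grey plastic, about 90 g: plate 64 (x) x 54 (y) x 6 mm with a fin in the middle of its back, 40 mm long (x), 14 mm thick (y), up to 42 mm above the underside. Starts flat on the bench, fin up; z axis: from the underside out through the fin; half a turn about z changes nothing
- slide: the same slide, origin at the centre of its underside, axes as for slide_mid
- head: the tilting head that carries the sprung aluminium stage plate; origin at the middle of its lower front edge (the tilt hinge), axes as for stage_face: the face centre lies 52 mm along x and, unpressed, 27 mm along z
- disc: round reference disc, grey, 58 mm across and 6 mm thick with a round knob 18 mm across, 42 mm tall over all; not the one wanted; bystander, origin at the centre of its underside
- jar: small closed jar, 48 mm across, 50 mm tall; bystander, origin at the centre of its underside
- pot: small closed amber pot, 44 mm across, 48 mm tall; bystander, origin at the centre of its underside
- carton: white and red carton, 70 x 120 x 70 mm (x, y, z); bystander, origin at the centre of its underside
- tipbox: blue-topped box of pipette tips, 85 x 120 x 68 mm (x, y, z); bystander, origin at the centre of its underside
- bottle: amber bottle, 54 mm across, 110 mm tall; bystander, origin at the centre of its underside
- rack: white tube rack, 70 x 200 mm, 80 mm tall with its tubes; bystander, origin at the centre of its underside
Mind the look-alikes: they are no part of the job. Leave any yellow look-alike of the slide alone.

How it is judged:
By the outcome, as a careful person would: the job done as asked, in the order asked, and still so for the second after the job is handed in, while the arm keeps its last pose, push and grip.
It also fails if it takes over 58 s, if anything falls off the work surface, if the arm or the gripper's body presses on something with over 40 N, if the wrist force passes 120 N, or if a joint passes its speed limit or range.

ROBOT

A 7-joint arm with a two-finger parallel gripper is mounted at the origin on the work surface. World frame = base frame: x ahead of the robot, y to its left, z up, the work surface at z = 0. Lengths are in m, angles in degrees, forces in N, time in s.
With the tool pointing down it reaches from about 0.425 to 0.875 m from the base axis. Payload 4.7 kg.
Tool frame: the origin (TCP) lies midway between the tips of the shut fingers; the grasp point (between the pads) lies 19 mm behind it; z points along the fingers, y is the line along which they close (so a half turn about z gives the same grasp; the last joint's range is limited). The gripper opens to 87 mm and grips with 3 to 60 N. Pads are 19 mm wide; open, the fingers measure 117 mm over their backs; the gripper's body (75 mm by 190 mm) begins 51 mm behind the grasp point.
Start: joints at [72.084, 18.392, -4.016, 83.108, 1.295, 78.541, -3.26], TCP at [0.209, -0.616, 0.223] pointing down, gripper open.
Joint ranges: [-163.93, 163.93], [-17.29, 119.83], [-79.2, 71.16], [3.27, 140.29], [-89.18, 269.18], [5.43, 117.66], [-154.24, 154.24]. Speed limits (degrees/s): [147.25, 147.25, 180, 180, 180, 180, 180].

INTERFACE

Orientations are given as [roll, pitch, yaw] about the fixed x, y, z axes, in that order (R = Rz(yaw) Ry(pitch) Rx(roll)).
In Python, from cell import env, viewer, boxes_of, masks_of gives the robot as it stands. The module is installed in compiled form; this text tells all that it offers.
- The arm moves only by the tool apply_moves, never from a script. Its argument "moves" is a list of rows, each a list of 7 numbers: the shift along the tool's x, y, z scaled (see below), then the turn, a rotation vector about the tool's x, y, z scaled (see below), then the opening, from 0 (shut) to 1 (fully open). A call has 1 to 20 rows; each row is the pose to reach, as a shift and turn from the pose commanded when the call began, along the tool's axes at that moment; what a row does not reach only later rows make up. The controller multiplies each number of a shift by 0.2 m and each number of a turn by 1.5 rad. A row lasts 1/10 s, in which the tool goes at most 50 mm and 8.59 degrees, less where a joint would pass 70% of its speed; a pose out of reach is approached as far as the arm can. A call with a number of a shift or a turn outside -1 to 1 is refused whole. A call with a gripper value outside its range is refused whole. The fingers move at their own pace and stop on an object; "grip_force" is the grip in N (left out, the last holds). Time passes only in rows, so rows that repeat a pose let the fingers close. It gives the time, the measured TCP pose, the force, the opening and the grip force at its end, in the units of the state.
- env.get_obs(): the state, without advancing time (a new reading comes with each control period).
- viewer.read_camera(name): name is "scene" or "top"; returns the picture (384x512x3 uint8, red, green, blue); there is no depth.
- viewer.get_calibration(name): a dict with "fov_y" (degrees; the focal length in pixels is half the picture's height over the tangent of half this angle, whatever the lens; pixels are square), "cx", "cy" (the principal point, pixels), "position" and "orientation" of the camera in the world. Camera axes: x right, y up, looking along -z (the intrinsics and any distortion apply to the point x, -y, -z); pixel columns grow to the right and rows downward; lengths in m; the calibration is good to about 2 mm. A picture is of the moment at which its call begins. get_calibration takes no time and is no camera call.
- env.sign_off(): hands the job in; it is judged then, once.
Trained networks look in the newest picture that a camera, given by its name, has taken for a name from the list of things; names that differ only in an ending like _2 or _b are one class to them, and where a whole thing is asked for, a point or a joint stands for the part that bears it (a point fixed in the world has none). Each returns a list of dicts, best first, with "conf" (0 to 1); they miss things now and then, are a little off and sometimes report something else, mostly with a low value. They report only what shows in the picture. A call takes as long as a camera call. They do not tell look-alikes from the thing itself.
- boxes_of(camera, target): "location" ([column, row] in pixels, amid what is visible of it).
- masks_of(camera, target): "pixels" (384x512 bool, what is visible of it) and "location" ([column, row] in pixels, amid what is visible of it).
The state is a dict: "time_s": time; "qpos": joint angles; "joint_velocities": joint speeds; "effort": joint torques, N m; "tool_pos": TCP position; "tool_rot": TCP orientation; "force": force on the tool from outside, world axes, zero at the start; "wrist_torque": the same for the moment, N m; "grip_width": finger opening in m; "grasp_force": force on a finger pad.
Only numpy, scipy, OpenCV 4.12 (cv2) and the standard library are available. Lean on these libraries where they do the work, as an engineer would, in place of code of your own. Each camera call takes 0.05 s, during which the arm holds its last target. There are 200 camera calls.

## Working session

There is one attempt and no reset: what is moved stays moved. The work goes in short steps, Python scripts to look and compute and a tool call to move; the robot and the scene stay as the last step left them, time stands still between calls to the robot, and variables do not carry over. Pictures are saved under pics/ and viewed, at most 10 in all, crops included, and the job is handed in when it is done.

Besides the shell and the picture viewer there is one more tool, called after ">>>" by a JSON object that holds its "op" and its "data", one argument or row to a line. apply_moves: Moves the arm, as the interface text tells. Shifts and turns lie within -1 to 1; 1 stands for 0.2 m of shift or 1.5 rad of turn. Its arguments: {"type":"object","properties":{"moves":{"type":"array","items":{"type":"array","items":{"type":"number","minimum":-1,"maximum":1}}},"grip_force":{"type":"number"}},"required":["moves"]}

```bash
mkdir -p pics; ls; python3 - <<'E'
from cell import env, viewer, boxes_of, masks_of
import cv2
print(env.get_obs())
for c in ("scene","top"):
    im=viewer.read_camera(c); cv2.imwrite(f"pics/{c}0.png",im[:,:,::-1]); print(c,viewer.get_calibration(c))
    for t in ("drawer_front","stage_face","slide","reader","disc","head"):
        print(t,[(round(b["conf"],2),[round(float(x),1) for x in b["location"]]) for b in boxes_of(c,t)])
E
```

```text
pics
{'time_s': 0.0, 'qpos': array([72.08505432, 18.44079265, -4.01495312, 83.17647907,  1.29622074,
       78.539548  , -3.26006293]), 'joint_velocities': array([-0.02278667, -0.0425121 , -0.10688113, -0.05154209,  0.0189587 ,
       -0.07141809,  0.03205688]), 'effort': array([-1.53630954e-04, -4.91288245e+01, -4.03860016e-01, -3.12527204e+01,
       -6.37090998e-02,  4.38586471e-02,  1.72943287e-04]), 'tool_pos': array([ 0.20840227, -0.61509428,  0.22142797]), 'tool_rot': array([-1.79888490e+02,  7.12789818e-03,  1.87243692e+01]), 'force': array([ 0.75998134, -0.21816412, -0.30421   ]), 'wrist_torque': array([ 0.01703104, -0.00868778,  0.03142233]), 'grasp_force': 0.0, 'grip_width': 0.08680539956427606}
scene {'fov_y': 51.26334155324056, 'cx': 251.93516963323913, 'cy': 186.46881464768867, 'position': array([1.20134507, 0.43625138, 0.76698812]), 'orientation': array([ 50.77900781,  -0.58590917, 128.04384652])}
drawer_front [(0.52, [227.5, 175.6])]
stage_face [(0.87, [198.7, 174.8])]
slide [(0.94, [281.7, 203.6]), (0.87, [312.6, 185.9]), (0.38, [203.5, 148.5])]
reader [(0.58, [202.3, 201.7])]
disc [(0.74, [360.1, 276.6]), (0.27, [228.6, 178.2])]
head [(0.62, [190.6, 189.6]), (0.24, [326.0, 219.7])]
top {'fov_y': 44.35645802252691, 'cx': 256.10502035919603, 'cy': 191.66140375105104, 'position': array([ 0.50318115, -0.07355883,  1.26079972]), 'orientation': array([  1.70561844,   0.82965456, -91.57832735])}
drawer_front [(0.92, [299.6, 197.2]), (0.29, [123.6, 123.5])]
stage_face [(0.89, [304.4, 151.4])]
slide [(0.98, [196.3, 229.9]), (0.68, [239.6, 220.7])]
reader [(0.75, [300.6, 160.5])]
disc [(0.56, [136.4, 187.6])]
head [(0.83, [299.5, 139.6]), (0.62, [127.6, 228.8])]
```

View pics/scene0.png

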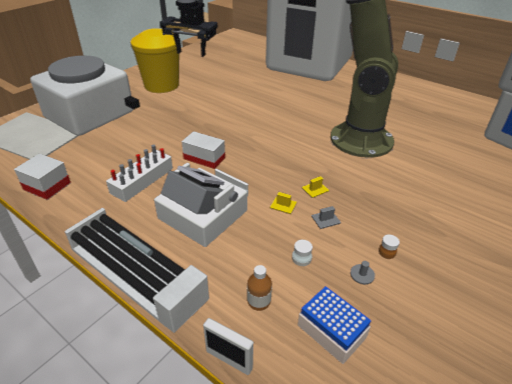

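View pics/top0.png

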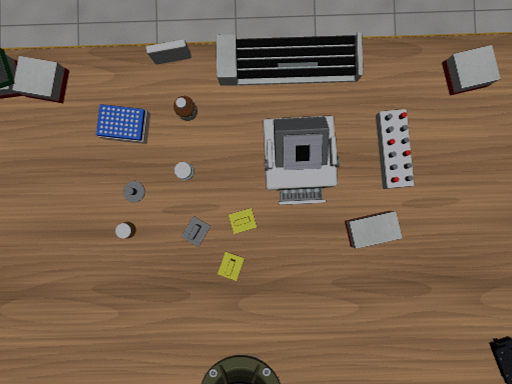

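The top picture shows the reader at about (300,155) with its drawer at (302,196), the grey slide at (196,231) and yellow look-alikes at (242,221) and (231,266). I'll zoom in on the reader and slide.

```bash
cat > h.py <<'E'
import numpy as np, cv2
from scipy.spatial.transform import Rotation as R
from cell import env, viewer, boxes_of, masks_of
def cal(c):
    k=viewer.get_calibration(c); f=192/np.tan(np.radians(k["fov_y"]/2))
    return f,k["cx"],k["cy"],np.array(k["position"]),R.from_euler("xyz",k["orientation"],degrees=True).as_matrix()
def ray(c,uv):
    f,cx,cy,p,M=cal(c); d=M@np.array([(uv[0]-cx)/f,-(uv[1]-cy)/f,-1]); return p,d
def onz(c,uv,z):
    p,d=ray(c,uv); return p+d*(z-p[2])/d[2]
def proj(c,P):
    f,cx,cy,p,M=cal(c); q=(np.atleast_2d(P)-p)@M
    return np.c_[cx+f*q[:,0]/-q[:,2], cy+f*q[:,1]/q[:,2]]
E
python3 - <<'E'
from h import *
a=cv2.imread("pics/top0.png"); b=cv2.imread("pics/scene0.png")
z=lambda i,x,y,w,h,s:cv2.resize(i[y:y+h,x:x+w],None,fx=s,fy=s,interpolation=cv2.INTER_CUBIC)
L=np.hstack([z(a,255,105,90,110,4),z(b,145,140,110,110,4)]) 
cv2.imwrite("pics/crop1.png",L); print(L.shape)
m=masks_of("top","slide")
for k in m:
    p=k["pixels"].astype(np.uint8); r=cv2.minAreaRect(cv2.findNonZero(p)); print(k["conf"],p.sum(),r, onz("top",r[0],.006))
    pts=np.array([onz("top",q,.006)[:2] for q in cv2.boxPoints(r)]); print(pts.round(4).tolist())
for k in masks_of("scene","slide"): print(k["conf"],k["location"],onz("scene",k["location"],.015))
for c,z0 in(("top",.13),("scene",.13)):
    for k in masks_of(c,"stage_face"): print(c,k["conf"],k["pixels"].sum(),k["location"],onz(c,k["location"],z0))
    for k in masks_of(c,"drawer_front"): print(c,"drawer",k["conf"],k["pixels"].sum(),k["location"],onz(c,k["location"],.058))
E
```

```text
(440, 800, 3)
0.94 505 ((242.41815185546875, 220.33807373046875), (20.819595336914062, 24.69717025756836), 72.6459732055664) [ 0.4657158 -0.0178977  0.006    ]
[[0.4834, 0.0213], [0.5013, -0.042], [0.448, -0.0571], [0.4302, 0.0062]]
0.77 510 ((230.87628173828125, 265.7216491699219), (20.96437644958496, 25.1285343170166), 21.037511825561523) [0.34624965 0.01596412 0.006     ]
[[0.3262, 0.0545], [0.3876, 0.0289], [0.3663, -0.0226], [0.305, 0.003]]
0.61 471 ((195.7230987548828, 230.98463439941406), (20.093624114990234, 23.814664840698242), 29.744882583618164) [0.44077492 0.10727052 0.006     ]
[[0.4276, 0.1467], [0.4817, 0.1138], [0.454, 0.0679], [0.3999, 0.1007]]
0.36 1335 ((302.5, 151.5), (35.0, 39.0), 90.0) [ 0.64475321 -0.1831507   0.006     ]
[[0.6932, -0.1325], [0.6901, -0.2366], [0.5965, -0.2336], [0.5995, -0.1298]]
0.32 5778 ((301.7793273925781, 160.08602905273438), (87.14114379882812, 74.45699310302734), 87.1375961303711) [ 0.62185089 -0.18053201  0.006     ]
[[0.7367, -0.0787], [0.7406, -0.2776], [0.5079, -0.2815], [0.5035, -0.0838]]
0.89 [323.8, 217.7] [0.4543829  0.10971417 0.015     ]
0.79 [283.1, 202.5] [ 0.47226028 -0.0122562   0.015     ]
0.69 [314.9, 187.7] [0.35849435 0.02381292 0.015     ]
top 0.74 1378 [306.9, 153.8] [ 0.62491075 -0.18271175  0.13      ]
top 0.63 658 [299.3, 196.0] [ 0.52399074 -0.16139773  0.13      ]
top 0.43 447 [197.7, 228.4] [0.45300582 0.08449994 0.13      ]
top drawer 0.8 593 [298.6, 196.8] [ 0.52332518 -0.16514599  0.058     ]
scene 0.84 311 [200.0, 174.9] [ 0.62983834 -0.17444729  0.13      ]
scene 0.44 245 [228.3, 176.1] [ 0.58756782 -0.11372945  0.13      ]
scene drawer 0.7 214 [230.2, 175.0] [ 0.51078381 -0.17500055  0.058     ]
```

View pics/crop1.png

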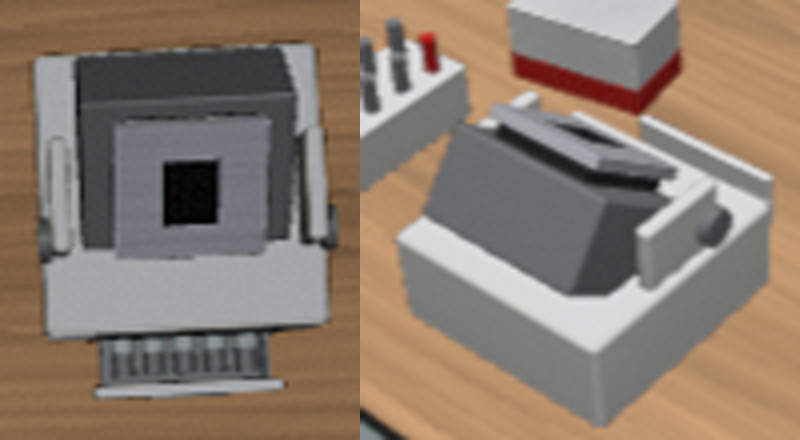

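```bash
cat > fit.py <<'E'
from h import *
from scipy.optimize import least_squares
a=cv2.imread("pics/top0.png",0); b=cv2.imread("pics/scene0.png",0)
T=lambda l:np.array(l)/4+[255-.375,105-.375]
S=lambda l:(np.array(l)-[360,0])/4+[145-.375,140-.375]
def sub(im,p): return cv2.cornerSubPix(im,p.astype(np.float32).reshape(-1,1,2).copy(),(2,2),(-1,-1),(3,30,.01)).reshape(-1,2)
h=.09
obs=[("top","r",sub(a,T([(36,58),(316,46),(330,325),(49,335)])),[(h,h,.075),(h,-h,.075),(-h,-h,.075),(-h,h,.075)]),
("top","s",sub(a,T([(115,122),(270,120),(267,256),(117,257)])),[(.046,.046,0),(.046,-.046,0),(-.046,-.046,0),(-.046,.046,0)]),
("top","s",sub(a,T([(163,161),(217,160),(216,224),(164,226)])),[(.022,.017,0),(.022,-.017,0),(-.022,-.017,0),(-.022,.017,0)]),
("scene","r",sub(b,S([(600,350),(400,240),(770,208)])),[(h,h,.075),(h,-h,.075),(-h,h,.075)]),
("scene","s",sub(b,S([(497,105),(602,163),(675,172)])),[(.046,-.046,0),(.046,.046,0),(-.046,.046,0)]),
("top","d",T([(97,395),(283,385)]),[(0,.06,.058),(0,-.06,.058)])]
def pts(p,k,L):
    x,y,yaw,hx,hz,t,d=p[:7]; L=np.array(L); Rz=R.from_euler("z",yaw).as_matrix()
    if k=="s": L=(L+[.052,0,.027])@R.from_euler("y",-t).as_matrix().T+[hx,0,hz]
    if k=="d": L=L+[-.09-d,0,0]
    return L@Rz.T+[x,y,0]
def res(p):
    out=[]
    for i,(c,k,uv,L) in enumerate(obs):
        out.append((proj(c,pts(p,k,L))-uv + (p[7:9] if c=="scene" else 0)).ravel())
    return np.r_[np.concatenate(out), p[7:9]/3]
if __name__=="__main__":
    s=least_squares(res,[.63,-.18,0,-.04,.08,.45,.05,0,0],loss="soft_l1",x_scale=[.1,.1,.1,.05,.05,.3,.05,1,1])
    p=s.x; print(p.round(4),"tilt",np.degrees(p[5]),"yaw",np.degrees(p[2])); print(res(p).reshape(-1,2).round(1).tolist())
    cov=np.linalg.pinv(s.jac.T@s.jac)*.5; print("sd",np.sqrt(np.diag(cov)).round(4))
    print("face",pts(p,"s",[[0,0,0]]),"drawer",pts(p,"d",[[0,0,.035]]))
E
python3 fit.py
```

```text
[ 0.6356 -0.1708  0.0182 -0.0331  0.0835  0.6564  0.0361  0.2044  1.893 ] tilt 37.61059496336672 yaw 1.0415000453742873
[[-1.2, -0.5], [1.8, -0.7], [0.4, 0.2], [-1.7, 0.7], [-0.5, 0.8], [-0.3, 0.3], [1.4, -0.7], [0.8, 2.7], [-0.3, -0.4], [0.4, -0.2], [0.5, -0.2], [-0.5, -0.3], [0.2, 0.2], [-1.1, -0.9], [1.6, 0.1], [-1.0, 0.3], [-0.4, -0.6], [1.4, 0.5], [-0.5, -0.2], [0.0, 0.2], [0.1, 0.6]]
sd [0.001  0.0006 0.0061 0.0018 0.0023 0.0243 0.0017 0.5272 0.4945]
face [[ 0.62717873 -0.17092763  0.1366609 ]] drawer [[ 0.50949242 -0.17306712  0.035     ]]
```

The zoomed crop shows the whole stage plate and its window, but the tilt is only weakly pinned. I'll take one enlarged look at the plate in both views.

```bash
python3 - <<'E'
from h import *
z=lambda i,x,y,w,h,s:cv2.resize(i[y:y+h,x:x+w],None,fx=s,fy=s,interpolation=cv2.INTER_LANCZOS4)
av={}
for c in("top","scene"):
    av[c]=np.mean([viewer.read_camera(c)[:,:,::-1].astype(float) for _ in range(4)],0); cv2.imwrite(f"pics/{c}_avg.png",av[c])
t=av["top"].astype(np.uint8); s=av["scene"].astype(np.uint8)
L=np.hstack([z(t,280,131,46,42,8),z(s,175,162,50,42,8)])
L=np.clip(L*1.2,0,255).astype(np.uint8)
cv2.imwrite("pics/crop2.png",L); print(L.shape)
E
```

```text
(336, 768, 3)[ WARN:0@1.806] global loadsave.cpp:1063 imwrite_ Unsupported depth image for selected encoder is fallbacked to CV_8U.
```

View pics/crop2.png

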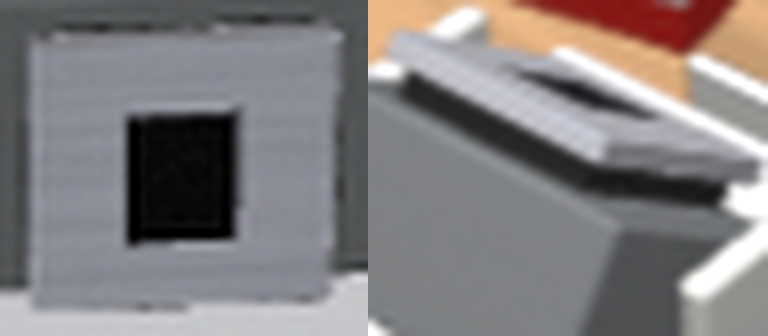

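```bash
cat > edge.py <<'E'
from h import *
from scipy.optimize import least_squares
from scipy.ndimage import map_coordinates, gaussian_filter
im={c:gaussian_filter(cv2.imread(f"pics/{c}_avg.png").astype(float).mean(2),.5) for c in("top","scene")}
a,w,v=.046,.022,.017
W=[((w,v,0),(w,-v,0)),((-w,v,0),(-w,-v,0)),((w,v,0),(-w,v,0)),((w,-v,0),(-w,-v,0))]
F=((-a,a,0),(-a,-a,0)); B=((a,a,"T"),(a,-a,"T")); Rt=((a,a,0),(a,-a,0)); Ls=((a,a,0),(-a,a,0)); Rs=((a,-a,0),(-a,-a,0))
E=[("top",e) for e in W+[F,B,Ls,Rs]]+[("scene",e) for e in W+[F,B,Rt,Rs]]
def pose(p): return R.from_euler("z",p[3]).as_matrix()@R.from_euler("y",-p[4]).as_matrix()
def pts(p,e):
    q=np.array([[-p[5] if t=="T" else t for t in k] for k in e],float)
    s=np.linspace(.15,.85,10)[:,None]; q=q[0]*(1-s)+q[1]*s
    return q@pose(p).T+p[:3]
def pr(p,c,e): return proj(c,pts(p,e))+(p[6:8] if c=="scene" else 0)
def measure(p,c,e,r):
    uv=pr(p,c,e); d=uv[-1]-uv[0]; n=np.array([-d[1],d[0]])/np.hypot(*d)
    o=np.arange(-r,r+.01,.1); P=uv[:,None]+o[None,:,None]*n
    g=np.abs(np.gradient(map_coordinates(im[c],[P[...,1],P[...,0]],order=3).mean(0)))
    k=g[1:-1].argmax()+1; m=slice(max(k-8,0),k+9); return uv+n*(g[m]*o[m]).sum()/g[m].sum(),n,g.max()
def fit(p,it=8,fixed=None,rs=(2.5,2.5,2,2,1.5,1.5,1.5,1.5)):
    for r in rs:
        M=[measure(p,c,e,r) for c,e in E]
        def res(x):
            x=x.copy()
            if fixed is not None: x[4]=fixed
            return np.r_[[((pr(x,c,e)-m[0])@m[1]).mean() for (c,e),m in zip(E,M)],x[6:8]/2,(x[5]-.008)/.01]
        s=least_squares(res,p,loss="soft_l1",f_scale=.3,x_scale=[.1,.1,.1,.1,.3,.01,1,1]); p=s.x
        if fixed is not None: p[4]=fixed
    return p,s,res(p)
if __name__=="__main__":
    p0=np.array([.627,-.171,.1366,.018,.65,.008,.2,1.9])
    for t in (24,28,32,36,40):
        q=p0.copy(); q[4]=np.radians(t); p,s,r=fit(q)
        print(t,p[:3].round(4),np.degrees(p[3:5]).round(2),p[5:].round(4),"cost",round(s.cost,3)); print("   ",r.round(2).tolist())
E
python3 edge.py
```

```text
Traceback (most recent call last):
  File "edge.py", line 33, in <module>
    q=p0.copy(); q[4]=np.radians(t); p,s,r=fit(q)
                                           ~~~^^^
  File "edge.py", line 27, in fit
    s=least_squares(res,p,loss="soft_l1",f_scale=.3,x_scale=[.1,.1,.1,.1,.3,.01,1,1]); p=s.x
  File "edge.py", line 26, in res
    return np.r_[[((pr(x,c,e)-m[0])@m[1]).mean() for (c,e),m in zip(E,M)],x[6:8]/2,(x[5]-.008)/.01]
                    ~~^^^^^^^
  File "edge.py", line 14, in pr
    def pr(p,c,e): return proj(c,pts(p,e))+(p[6:8] if c=="scene" else 0)
                          ~~~~^^^^^^^^^^^^
  File "h.py", line 12, in proj
    f,cx,cy,p,M=cal(c); q=(np.atleast_2d(P)-p)@M
                ~~~^^^
  File "h.py", line 5, in cal
    k=viewer.get_calibration(c); f=192/np.tan(np.radians(k["fov_y"]/2))
ValueError: time passes only in moves, steps and waits
```

```bash
sed -i 's/^def cal/from functools import lru_cache\n@lru_cache\ndef cal/' h.py; python3 edge.py; python3 -c "
from h import env;print(env.get_obs()['time_s'])"
```

```text
24 [ 0.6276 -0.1709  0.1307] [27.37 30.85] [ 0.0176  0.1186 -0.1794] cost 2.036
    [-0.7, 0.02, -0.75, 0.62, 0.89, -0.0, 1.13, -0.55, -0.96, -0.46, -1.08, 0.99, 0.13, 0.08, 0.56, -0.04, 0.06, -0.09, 0.96]
28 [ 0.6297 -0.1691  0.136 ] [32.4  29.39] [ 0.0063  0.1581 -0.1178] cost 0.924
    [-1.1, -0.09, -0.06, 0.66, 1.17, 0.11, 0.1, -0.74, -0.12, -0.1, -0.18, 0.14, -0.03, -0.09, 0.33, -0.05, 0.08, -0.06, -0.17]
32 [ 0.6279 -0.1711  0.1418] [42.18 36.6 ] [ 0.0202 -0.1147 -0.1761] cost 2.375
    [0.36, -0.45, -1.04, 0.51, 1.9, -0.61, 0.97, -0.88, 0.03, 0.35, -0.28, 1.05, -0.52, 0.34, -0.81, -0.11, -0.06, -0.09, 1.22]
36 [ 0.6271 -0.1715  0.1393] [47.64 31.93] [ 0.0154  0.9425 -0.0012] cost 1.645
    [0.33, -0.27, -1.23, 0.45, 0.91, -0.88, -0.03, 0.25, -1.09, 0.04, 0.92, -0.29, -0.09, 0.3, -0.03, -0.31, 0.47, -0.0, 0.74]
40 [ 0.6273 -0.1702  0.1432] [46.95 36.27] [ 0.0215 -0.677   0.318 ] cost 1.352
    [0.2, -0.89, -1.08, 0.39, -0.25, 0.76, -0.47, 0.27, 0.11, 0.26, 0.03, 0.42, -0.02, -0.09, -0.23, -0.31, -0.34, 0.16, 1.35]
1.4
```

```bash
sed -i 's/^            x=x.copy()/            x=x.copy(); x[3]=.0182/; s/f_scale=.3/f_scale=.5/' edge.py; python3 edge.py
```

```text
24 [ 0.606  -0.0883  0.133 ] [539.07 520.98] [-0.0044  0.7289 -0.2371] cost 70.85
    [-1.39, -0.06, -25.17, 0.96, -0.01, 0.85, -49.82, 25.06, 1.68, -0.43, -21.66, 0.1, 0.14, 0.14, -0.33, 17.89, 0.36, -0.12, -1.24]
28 [ 0.6382 -0.1651  0.2002] [-60.45  34.67] [0.0085 0.1098 0.55  ] cost 41.73
    [1.48, -6.28, -0.7, 5.14, -8.85, 9.12, -6.33, 11.45, -0.09, -7.03, -8.56, -0.21, -9.61, 3.38, 2.72, 9.19, 0.05, 0.27, 0.05]
32 [ 0.7119 -0.0733  0.1138] [-582.89    7.51] [0.0077 0.1087 0.1474] cost 74.712
    [-0.88, 2.19, 24.69, -1.02, 4.54, -5.62, 45.37, -21.26, 0.01, 3.15, 17.23, -0.14, 8.45, -4.02, -4.11, -13.36, 0.05, 0.07, -0.03]
36 [ 0.7001 -0.1093  0.1091] [2.3700502e+05 2.2600000e+01] [ 0.0083 -0.0327  0.1925] cost 69.962
    [-0.6, 4.24, 20.06, -1.06, 8.02, -6.09, 39.76, -17.94, -0.06, 3.78, 16.38, -0.15, 5.1, -6.94, -3.17, -13.24, -0.02, 0.1, 0.03]
40 [ 0.6312 -0.1684  0.1555] [-2926.98    13.34] [ 0.0079 -0.6194  0.4826] cost 25.431
    [0.46, -3.07, -0.68, 5.5, -4.04, 5.03, -3.62, 8.53, 0.51, -3.98, -5.5, -0.24, -5.08, 4.35, 0.19, 6.41, -0.31, 0.24, -0.01]
```

Yaw must also be fixed in the measured parameters, so I'll put it back after each solve.

```bash
sed -i 's/ p=s.x$/ p=s.x; p[3]=.0182/' edge.py; sed -i 's#/.01\]#/.01,(x0[3]-.0182)*100]#; s/x=x.copy(); x\[3\]/x0=x; x=x.copy(); x[3]/' edge.py; python3 edge.py
```

```text
24 [ 0.6283 -0.1721  0.1241] [ 1.04 31.61] [ 0.0085  0.638  -0.2228] cost 1.455
    [-0.25, 0.37, 0.19, -0.28, 0.6, -0.48, 0.06, 0.09, 1.19, -0.21, -0.53, 0.7, -0.48, 0.18, -0.63, -0.3, 0.32, -0.11, 0.05, 0.0]
28 [ 0.6292 -0.1723  0.1218] [ 1.04 29.93] [ 3.000e-03  7.775e+00 -6.300e-02] cost 3.185
    [-0.64, 0.19, 0.19, -0.18, 0.53, 0.02, -0.01, 0.18, -1.18, -0.62, -0.45, -0.48, 0.02, -0.1, 0.91, 0.29, 3.89, -0.03, -0.5, 0.0]
32 [ 0.6267 -0.1712  0.1341] [ 1.04 38.56] [ 0.0104  0.3395 -0.0173] cost 1.214
    [0.38, 0.09, 0.26, -0.29, -0.21, -0.17, 0.19, -0.11, 0.33, -0.72, -0.11, 0.32, 0.13, 0.15, -1.04, -1.07, 0.17, -0.01, 0.24, 0.0]
36 [ 0.6265 -0.1712  0.1352] [ 1.04 38.84] [ 0.0111 -0.0318 -0.0504] cost 1.437
    [0.45, 0.1, 0.24, -0.31, -0.21, -0.27, 0.17, -0.14, 0.62, -0.51, 1.17, -0.03, 0.24, 0.22, -0.89, -0.75, -0.02, -0.03, 0.31, 0.0]
40 [ 0.6265 -0.1712  0.1352] [ 1.04 38.82] [ 0.0111 -0.0346 -0.0517] cost 1.442
    [0.45, 0.1, 0.22, -0.36, -0.21, -0.27, 0.2, -0.11, 0.62, -0.51, 1.17, -0.02, 0.24, 0.22, -0.88, -0.74, -0.02, -0.03, 0.31, 0.0]
```

```bash
cat > mv.py <<'E'
import sys
from h import *
# usage: mv.py x y z roll pitch yaw -> scaled row from the measured pose
o=env.get_obs(); T=np.array(list(map(float,sys.argv[1:7])))
M=R.from_euler("xyz",o["tool_rot"],degrees=True); D=R.from_euler("xyz",T[3:],degrees=True)
print("t",round(o["time_s"],2),"pos",o["tool_pos"].round(4),"rot",o["tool_rot"].round(2),"F",o["force"].round(1),"q",o["qpos"].round(0))
print("row",(M.inv().apply(T[:3]-o["tool_pos"])/.2).round(3),((M.inv()*D).as_rotvec()/1.5).round(3))
E
python3 mv.py .44 -.173 .20 180 0 1
```

```text
t 1.4 pos [ 0.2086 -0.6156  0.2226] rot [179.99   0.    18.72] F [-0.5 -0.2  0.2] q [72. 18. -4. 83.  1. 79. -3.]
row [ 1.806 -1.725  0.113] [0.    0.    0.206]
```

>>> {"op": "apply_moves", "data": {
  "moves": [
    [0.9,-0.86,0,0,0,0.206,0],
    [0.9,-0.86,0,0,0,0.206,0],
    [0.9,-0.86,0,0,0,0.206,0],
    [0.9,-0.86,0,0,0,0.206,0],
    [0.9,-0.86,0,0,0,0.206,0],
    [0.9,-0.86,0,0,0,0.206,0]
  ]
}}

```text
time_s: 2.0
tool_pos: [0.3288, -0.3883, 0.2233]
tool_rot: [-179.9, -0.1, 1.7]
force: [0.1, 0.4, -0.2]
grip_width: 0.0471
grasp_force: 0.0
```

```bash
python3 mv.py .455 -.173 .038 180 0 1
```

```text
t 2.0 pos [ 0.3288 -0.3883  0.2233] rot [-1.7992e+02 -1.3000e-01  1.6700e+00] F [ 0.1  0.4 -0.2] q [ 58.   2. -11. 102.   0.  76. -42.]
row [ 0.66  -1.056  0.929] [-0.001 -0.002  0.008]
```

>>> {"op": "apply_moves", "data": {
  "moves": [
    [0.63,-1.0,0,0,0,0.008,0],
    [0.63,-1.0,0,0,0,0.008,0],
    [0.63,-1.0,0,0,0,0.008,0],
    [0.63,-1.0,0,0,0,0.008,0],
    [0.63,-1.0,0.3,0,0,0.008,0],
    [0.63,-1.0,0.5,0,0,0.008,0],
    [0.63,-1.0,0.75,0,0,0.008,0],
    [0.63,-1.0,0.93,0,0,0.008,0],
    [0.63,-1.0,0.93,0,0,0.008,0]
  ]
}}

```text
time_s: 2.9
tool_pos: [0.4413, -0.1908, 0.0312]
tool_rot: [-179.7, 0.6, 0.4]
force: [-0.5, -0.8, 0.2]
grip_width: 0.0007
grasp_force: 0.0
```

```bash
python3 mv.py .455 -.173 .038 180 0 1
```

```text
t 2.9 pos [ 0.4413 -0.1908  0.0312] rot [-179.67    0.61    0.36] F [-0.5 -0.8  0.2] q [ 43.  11. -25. 117.   6.  54. -74.]
row [ 0.069 -0.089 -0.034] [-0.004  0.007 -0.007]
```

>>> {"op": "apply_moves", "data": {
  "moves": [
    [0.1,-0.09,-0.03,0,0,-0.007,0],
    [0.2,-0.09,-0.03,0,0,-0.007,0],
    [0.25,-0.09,-0.03,0,0,-0.007,0],
    [0.3,-0.09,-0.03,0,0,-0.007,0],
    [0.33,-0.09,-0.03,0,0,-0.007,0],
    [0.33,-0.09,-0.03,0,0,-0.007,0]
  ]
}}

```text
time_s: 3.5
tool_pos: [0.5129, -0.175, 0.043]
tool_rot: [180.0, -0.1, 0.9]
force: [1.0, -0.5, -0.1]
grip_width: 0.0006
grasp_force: 0.0
```

>>> {"op": "apply_moves", "data": {
  "moves": [
    [0.02,0,0.03,0,0,0,0],
    [0.04,0,0.03,0,0,0,0],
    [0.06,0,0.03,0,0,0,0],
    [0.08,0,0.03,0,0,0,0],
    [0.08,0,0.03,0,0,0,0]
  ]
}}

```text
time_s: 4.0
tool_pos: [0.5262, -0.1742, 0.0359]
tool_rot: [-180.0, 0.3, 0.9]
force: [-6.0, -1.3, 2.2]
grip_width: 0.0002
grasp_force: 3.0
```

>>> {"op": "apply_moves", "data": {
  "moves": [
    [0.02,0,0,0,0,0,0],
    [0.03,0,0,0,0,0,0],
    [0.04,0,0,0,0,0,0],
    [0.04,0,0,0,0,0,0]
  ]
}}

```text
time_s: 4.4
tool_pos: [0.5263, -0.1743, 0.0356]
tool_rot: [-179.9, 1.2, 0.8]
force: [-26.4, 1.3, 20.7]
grip_width: 0.0009
grasp_force: 13.2
```

```bash
python3 - <<'E'
from h import *
z=lambda i,x,y,w,h,s:cv2.resize(i[y:y+h,x:x+w],None,fx=s,fy=s,interpolation=cv2.INTER_CUBIC)
t=viewer.read_camera("top")[:,:,::-1]; s=viewer.read_camera("scene")[:,:,::-1]
cv2.imwrite("pics/push.png",np.hstack([z(t,255,105,90,110,4),z(s,145,120,110,110,4)])); print(env.get_obs()["force"],env.get_obs()["tool_pos"])
E
```

```text
[-26.31460034   2.3901683   20.08650543] [ 0.5262816  -0.17429423  0.03564345]
```

View pics/push.png

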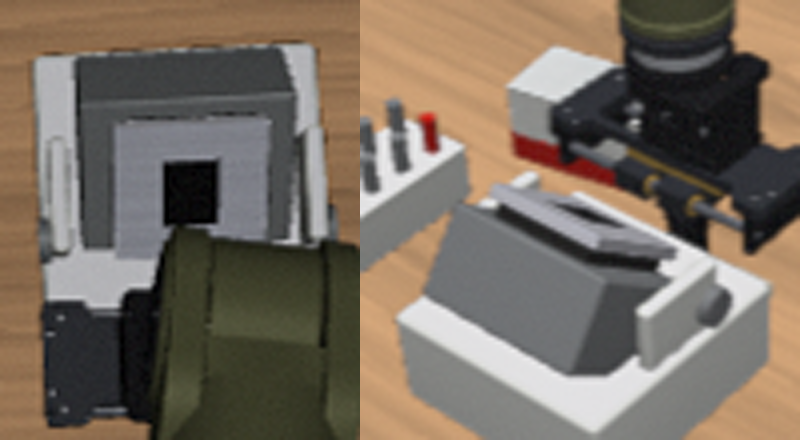

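The fingertips are stuck at x=0.526 with 26 N, which suggests the hard stop. The gripper hides the panel, so I'll back off, lift and check.

>>> {"op": "apply_moves", "data": {
  "moves": [
    [-0.15,0,0,0,0,0,0],
    [-0.3,0,0,0,0,0,0],
    [-0.3,0,-0.25,0,0,0,0.3],
    [-0.3,-0.25,-0.5,0,0,0,0.6],
    [-0.3,-0.5,-0.7,0,0,0.1,1],
    [-0.3,-0.75,-0.7,0,0,0.2,1],
    [-0.3,-1.0,-0.7,0,0,0.3,1],
    [-0.3,-1.0,-0.7,0,0,0.37,1]
  ]
}}

```text
time_s: 5.3
tool_pos: [0.4739, 0.0282, 0.1782]
tool_rot: [-179.9, -0.2, -31.1]
force: [1.3, 0.8, -0.3]
grip_width: 0.0407
grasp_force: 0.0
```

```bash
python3 - <<'E'
from h import *
z=lambda i,x,y,w,h,s:cv2.resize(i[y:y+h,x:x+w],None,fx=s,fy=s,interpolation=cv2.INTER_CUBIC)
t=viewer.read_camera("top")[:,:,::-1]; cv2.imwrite("pics/top1.png",t); s=viewer.read_camera("scene")[:,:,::-1]
cv2.imwrite("pics/scene1.png",s)
cv2.imwrite("pics/after.png",np.hstack([z(t,255,105,90,110,4),z(s,145,120,110,110,4)]))
b=cv2.imread("pics/top0.png")
# slide estimate: grey, unsaturated pixels around slide in first picture
x0,y0=175,210; c=cv2.cvtColor(b[y0:y0+42,x0:x0+42],cv2.COLOR_BGR2HSV); m=(c[...,1]<70).astype(np.uint8)
n,l,st,ce=cv2.connectedComponentsWithStats(m); k=1+st[1:,4].argmax(); r=cv2.minAreaRect(cv2.findNonZero((l==k).astype(np.uint8)))
print(st[k],r); q=[onz("top",p+np.array([x0,y0]),.006)[:2].round(4).tolist() for p in np.vstack([r[0],ce[k],cv2.boxPoints(r)])]; print(q)
q=np.array(q[2:]); e=np.diff(np.vstack([q,q[:1]]),axis=0); print(np.hypot(*e.T).round(4),np.degrees(np.arctan2(e[:,1],e[:,0])).round(1))
E
python3 mv.py .4408 .107 .14 180 0 -31
```

```text
[  6   6  29  31 494] ((20.383419036865234, 21.056989669799805), (20.442766189575195, 24.18580436706543), 30.25643539428711)
[[0.4406, 0.1082], [0.4405, 0.1083], [0.4276, 0.1483], [0.4823, 0.1145], [0.4536, 0.068], [0.399, 0.1019]]
[0.0643 0.0546 0.0643 0.0545] [ -31.7 -121.7  148.2   58.4]
t 5.4 pos [0.4739 0.0319 0.1783] rot [-1.7979e+02 -1.6000e-01 -3.0460e+01] F [-0.2 -0.1  0.6] q [  30.   -0.  -37.  110.   -0.   70. -127.]
row [-0.334 -0.239  0.191] [-0.002 -0.002  0.006]
```

View pics/after.png

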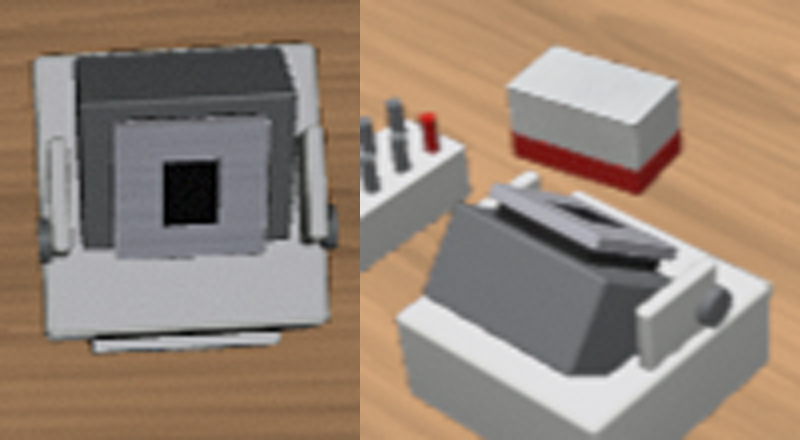

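The top picture shows the panel now right against the housing front (its edge at crop row 345, about 29 mm in from before), and the head and carton are untouched. On to the slide.

>>> {"op": "apply_moves", "data": {
  "moves": [
    [-0.33,-0.24,0,0,0,0.014,0.6],
    [-0.33,-0.24,0.1,0,0,0.014,0.6],
    [-0.33,-0.24,0.3,0,0,0.014,0.6],
    [-0.33,-0.24,0.5,0,0,0.014,0.6],
    [-0.33,-0.24,0.5,0,0,0.014,0.6],
    [-0.33,-0.24,0.5,0,0,0.014,0.6],
    [-0.33,-0.24,0.5,0,0,0.014,0.6]
  ]
}}

```text
time_s: 6.1
tool_pos: [0.4429, 0.1003, 0.0786]
tool_rot: [-179.9, -0.2, -32.1]
force: [1.0, 0.2, 0.8]
grip_width: 0.0524
grasp_force: 0.0
```

```bash
python3 mv.py .4405 .1075 .012 180 0 -31.6
```

```text
t 6.1 pos [0.4429 0.1003 0.0786] rot [-1.7987e+02 -1.6000e-01 -3.2090e+01] F [1.  0.2 0.8] q [  25.    4.  -42.  119.    3.   58. -141.]
row [-0.03  -0.023  0.333] [-0.002 -0.002 -0.006]
```

>>> {"op": "apply_moves", "data": {
  "moves": [
    [-0.03,-0.023,0.1,0,0,-0.006,0.6],
    [-0.03,-0.023,0.2,0,0,-0.006,0.6],
    [-0.03,-0.023,0.28,0,0,-0.006,0.6],
    [-0.03,-0.023,0.31,0,0,-0.006,0.6],
    [-0.03,-0.023,0.31,0,0,-0.006,0.6],
    [-0.03,-0.023,0.31,0,0,-0.006,0.6]
  ]
}}

```text
time_s: 6.7
tool_pos: [0.4396, 0.1073, 0.0159]
tool_rot: [-179.9, -0.1, -31.6]
force: [-0.3, 0.5, 0.1]
grip_width: 0.0521
grasp_force: 0.0
```

```bash
python3 mv.py .4405 .1075 .011 180 0 -31.6
```

```text
t 6.7 pos [0.4396 0.1073 0.0159] rot [-1.7993e+02 -1.1000e-01 -3.1570e+01] F [-0.3  0.5  0.1] q [  23.   11.  -42.  122.    9.   51. -146.]
row [ 0.003 -0.003  0.024] [-0.001 -0.001  0.   ]
```

>>> {"op": "apply_moves", "data": {
  "moves": [
    [0.004,0,0.02,0,0,0,0.6],
    [0.004,0,0.02,0,0,0,0.6],
    [0.004,0,0.02,0,0,0,0.05],
    [0.004,0,0.02,0,0,0,0.0],
    [0.004,0,0.02,0,0,0,0],
    [0.004,0,0.02,0,0,0,0],
    [0.004,0,0.02,0,0,0,0],
    [0.004,0,0.02,0,0,0,0]
  ],
  "grip_force": 25
}}

```text
time_s: 7.5
tool_pos: [0.439, 0.1069, 0.0106]
tool_rot: [-180.0, -0.0, -31.5]
force: [0.2, 0.1, -0.1]
grip_width: 0.014
grasp_force: 25.0
```

>>> {"op": "apply_moves", "data": {
  "moves": [
    [0,0,-0.25,0,0,0,0],
    [0,0,-0.5,0,0,0,0],
    [0,0,-0.75,0,0,0,0],
    [0,0,-1.0,0,0,0,0],
    [0,0,-1.0,0,0,0,0],
    [0,0,-1.0,0,0,0,0]
  ]
}}

```text
time_s: 8.1
tool_pos: [0.4394, 0.1067, 0.2112]
tool_rot: [-180.0, -0.1, -31.6]
force: [0.1, -0.2, -3.5]
grip_width: 0.0139
grasp_force: 25.0
```

```bash
python3 mv.py .53 -.03 .22 180 -36 1.0
```

```text
t 8.1 pos [0.4394 0.1067 0.2112] rot [-1.7997e+02 -1.3000e-01 -3.1560e+01] F [ 0.1 -0.2 -3.5] q [  28.   -5.  -42.  109.   -4.   75. -135.]
row [ 0.744  0.345 -0.042] [ 0.119  0.406 -0.366]
```

>>> {"op": "apply_moves", "data": {
  "moves": [
    [0.744,0.345,-0.042,0.119,0.406,-0.366,0],
    [0.744,0.345,-0.042,0.119,0.406,-0.366,0],
    [0.744,0.345,-0.042,0.119,0.406,-0.366,0],
    [0.744,0.345,-0.042,0.119,0.406,-0.366,0],
    [0.744,0.345,-0.042,0.119,0.406,-0.366,0],
    [0.744,0.345,-0.042,0.119,0.406,-0.366,0],
    [0.744,0.345,-0.042,0.119,0.406,-0.366,0],
    [0.744,0.345,-0.042,0.119,0.406,-0.366,0]
  ]
}}

```text
time_s: 8.9
tool_pos: [0.544, -0.0356, 0.2015]
tool_rot: [179.9, -34.4, 0.6]
force: [-0.3, -2.0, -1.1]
grip_width: 0.0138
grasp_force: 25.0
```

```bash
python3 mv.py .5905 -.171 .184 180 -37 1.0
```

```text
t 8.9 pos [ 0.544  -0.0356  0.2015] rot [179.94 -34.41   0.6 ] F [-0.3 -2.  -1.1] q [ 12. -17.  -8. 129.  -8.  34. -81.]
row [0.136 0.679 0.201] [ 0.003  0.03  -0.004]
```

>>> {"op": "apply_moves", "data": {
  "moves": [
    [0.136,0.2,0.0,0.003,0.01,-0.004,0],
    [0.136,0.4,0.0,0.003,0.03,-0.004,0],
    [0.136,0.68,0.05,0.003,0.03,-0.004,0],
    [0.136,0.68,0.1,0.003,0.03,-0.004,0],
    [0.136,0.68,0.15,0.003,0.03,-0.004,0],
    [0.136,0.68,0.15,0.003,0.03,-0.004,0],
    [0.136,0.68,0.15,0.003,0.03,-0.004,0]
  ]
}}

```text
time_s: 9.6
tool_pos: [0.5894, -0.1642, 0.196]
tool_rot: [-179.6, -37.3, 1.3]
force: [-0.3, 0.0, -0.8]
grip_width: 0.0139
grasp_force: 25.0
```

```bash
python3 mv.py .5905 -.171 .184 180 -37 1.0; python3 - <<'E'
from h import *
z=lambda i,x,y,w,h,s:cv2.resize(i[y:y+h,x:x+w],None,fx=s,fy=s,interpolation=cv2.INTER_CUBIC)
t=viewer.read_camera("top")[:,:,::-1]; s=viewer.read_camera("scene")[:,:,::-1]
cv2.imwrite("pics/scene2.png",s); cv2.imwrite("pics/near.png",np.hstack([z(t,265,115,60,90,5),z(s,160,125,90,90,5)]))
E
```

```text
t 9.6 pos [ 0.5894 -0.1642  0.196 ] rot [-179.55  -37.35    1.34] F [-0.3  0.  -0.8] q [  7.  -8.  14. 123. -23.  31. -51.]
row [-0.033  0.035  0.051] [-0.008 -0.004  0.003]
```

View pics/near.png

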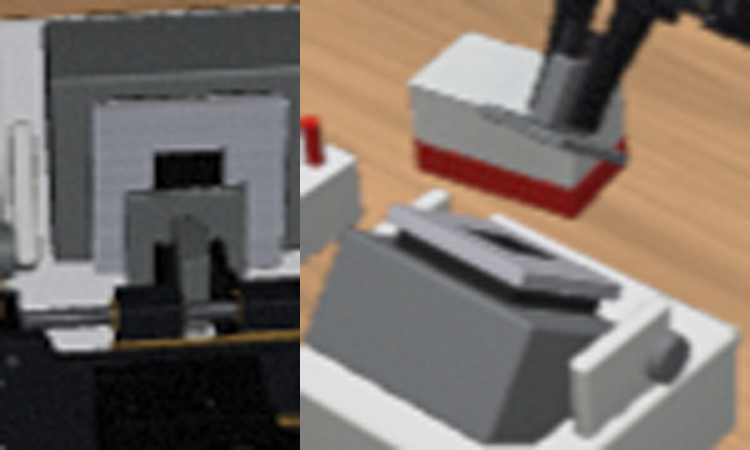

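```bash
python3 - <<'E'
from h import *
for t in (28,31,34,37,40):
    M=R.from_euler("zy",[1.04,-t],degrees=True).as_matrix(); C=np.array([.627,-.1712,.1345])
    q=lambda *L: proj("scene",np.array(L)@M.T+C)
    a=.046; P=q((a,-a,0),(a,a,0),(-a,a,0),(-a,-a,0),(a,a,-.01),(-a,a,-.01))
    ang=lambda v:round(float(np.degrees(np.arctan2(v[1],v[0]))),1)
    print(t,(P-[175,162]).round(1).tolist(),"side+y",ang(P[2]-P[1]),"side-y",ang(P[3]-P[0]),"rear",ang(P[1]-P[0]))
# edge angle measurement: +y lower side/ plate edges via line segments
im=cv2.imread("pics/scene_avg.png",0)[162:204,175:230]
im=cv2.resize(im,None,fx=4,fy=4,interpolation=cv2.INTER_CUBIC)
l=cv2.createLineSegmentDetector(2).detect(im)[0][:,0]/4
for s in l:
    d=s[2:]-s[:2]
    if np.hypot(*d)>8: print(s.round(1),ang(d if d[0]>0 else -d),round(float(np.hypot(*d)),1))
E
```

```text
28 [[1.8, 5.6], [28.6, 19.6], [50.4, 17.2], [24.7, 4.3], [27.5, 23.3], [49.4, 20.7]] side+y -6.2 side-y -3.2 rear 27.7
31 [[2.1, 4.7], [28.8, 18.7], [50.1, 18.1], [24.5, 5.1], [27.6, 22.5], [49.0, 21.5]] side+y -1.7 side-y 1.0 rear 27.7
34 [[2.4, 3.8], [29.2, 17.8], [49.8, 18.9], [24.2, 5.9], [27.8, 21.6], [48.5, 22.4]] side+y 3.1 side-y 5.4 rear 27.6
37 [[2.7, 2.9], [29.5, 16.9], [49.5, 19.8], [23.9, 6.7], [28.0, 20.7], [48.1, 23.2]] side+y 8.1 side-y 10.1 rear 27.6
40 [[3.1, 2.0], [29.9, 16.0], [49.2, 20.6], [23.6, 7.4], [28.2, 19.8], [47.7, 24.0]] side+y 13.3 side-y 14.8 rear 27.6
[49.4 27.5 38.3 35.3] -35.2 13.6
[27.1 10.  37.8 14.2] 21.6 11.5
[23.4 18.1 31.3 21.5] 23.7 8.7
[ 5.1  8.6 23.7 18.1] 27.1 20.8
[39.6  7.9 54.8 15.3] 26.0 16.9
[39.1  6.6 17.3  0. ] 16.7 22.8
[54.9 20.4 24.4  5.4] 26.1 34.0
[54.8 13.1 41.7  6.7] 25.9 14.5
[31.5 20.9 44.1 22.6] 7.7 12.7
[41.4 37.9 54.8 27.1] -38.8 17.2
[43.4 26.  26.7 24. ] 6.8 16.8
[28.8 25.4  0.9 10.9] 27.4 31.4
[30.8 17.5 43.  19.1] 7.5 12.3
[32.6 28.7 43.6 29.9] 6.2 11.0
[26.4 41.5 30.9 29.6] -69.2 12.7
```

```bash
python3 - <<'E'
from h import *
p=np.array([.5894,-.1642,.196]); M=R.from_euler("xyz",[-179.55,-37.35,1.34],degrees=True).as_matrix()
for z in (.0106,.0046):
    L=np.array([[.032,-.027,z],[.032,.027,z],[-.032,-.027,z],[-.032,.027,z]])@M.T+p
    print("scene",proj("scene",L).round(1).tolist(),"top",proj("top",L).round(1).tolist())
n=np.array([-np.sin(np.radians(36.5)),0,np.cos(np.radians(36.5))]); C=np.array([.627,-.1712,.134])
print("standoff",(p-C)@n, "tcp at 20mm gap",C+n*.0306,"at contact",C+n*.0106,"at -4",C+n*.0066)
E
python3 mv.py .6088 -.1712 .1586 180 -36.5 1.04
```

```text
scene [[211.7, 154.1], [195.4, 146.8], [225.4, 157.6], [209.7, 150.6]] top [[289.5, 152.6], [313.6, 151.2], [289.7, 176.3], [313.0, 175.0]]
scene [[212.5, 151.8], [196.2, 144.5], [226.3, 155.4], [210.5, 148.5]] top [[289.7, 154.0], [313.9, 152.6], [289.9, 177.7], [313.3, 176.4]]
standoff 0.07220446214011789 tcp at 20mm gap [ 0.60879842 -0.1712      0.15859802] at contact [ 0.62069488 -0.1712      0.14252088] at -4 [ 0.62307417 -0.1712      0.13930546]
t 9.7 pos [ 0.5899 -0.165   0.1978] rot [-179.61  -37.51    1.33] F [-0.9 -0.1 -0.7] q [  7.  -8.  14. 123. -23.  31. -51.]
row [-0.045  0.035  0.212] [-0.007 -0.012  0.003]
```

>>> {"op": "apply_moves", "data": {
  "moves": [
    [-0.045,0.035,0.08,-0.007,-0.012,0.003,0],
    [-0.045,0.035,0.15,-0.007,-0.012,0.003,0],
    [-0.045,0.035,0.2,-0.007,-0.012,0.003,0],
    [-0.045,0.035,0.212,-0.007,-0.012,0.003,0],
    [-0.045,0.035,0.212,-0.007,-0.012,0.003,0],
    [-0.045,0.035,0.212,-0.007,-0.012,0.003,0]
  ]
}}

```text
time_s: 10.3
tool_pos: [0.609, -0.1729, 0.1595]
tool_rot: [180.0, -36.6, 0.9]
force: [-0.3, -0.5, -0.6]
grip_width: 0.014
grasp_force: 25.0
```

```bash
python3 mv.py .6207 -.1712 .1425 180 -36.5 1.04; python3 - <<'E'
from h import *
z=lambda i,x,y,w,h,s:cv2.resize(i[y:y+h,x:x+w],None,fx=s,fy=s,interpolation=cv2.INTER_CUBIC)
t=viewer.read_camera("top")[:,:,::-1]; s=viewer.read_camera("scene")[:,:,::-1]
cv2.imwrite("pics/near2.png",np.hstack([z(t,275,125,55,60,7),z(s,172,135,58,60,7)]))
E
```

```text
t 10.3 pos [ 0.609  -0.1729  0.1595] rot [179.97 -36.55   0.89] F [-0.3 -0.5 -0.6] q [  6.  -2.  15. 123. -27.  27. -48.]
row [-0.003 -0.008  0.103] [ 0.001 -0.001 -0.001]
```

View pics/near2.png

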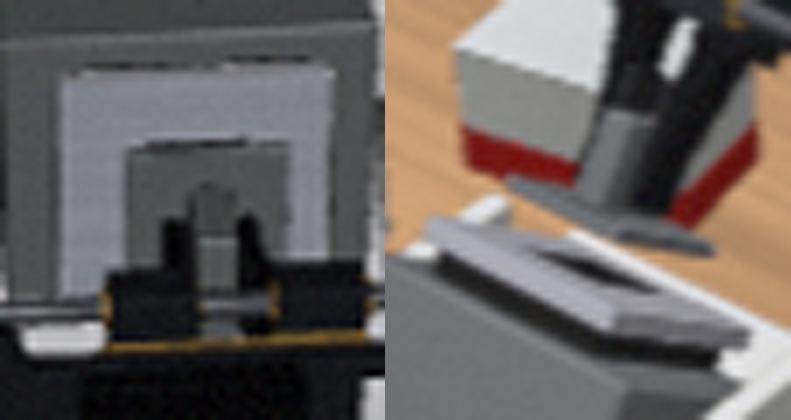

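The slide hangs parallel to the plate and about 2 mm off to the right (-y), as the measured pose says. I'll correct this and come down to contact.

>>> {"op": "apply_moves", "data": {
  "moves": [
    [-0.003,-0.009,0.03,0,0,-0.001,0],
    [-0.003,-0.009,0.06,0,0,-0.001,0],
    [-0.003,-0.009,0.085,0,0,-0.001,0],
    [-0.003,-0.009,0.085,0,0,-0.001,0],
    [-0.003,-0.009,0.085,0,0,-0.001,0],
    [-0.003,-0.009,0.085,0,0,-0.001,0]
  ]
}}

```text
time_s: 11.0
tool_pos: [0.6182, -0.1708, 0.1446]
tool_rot: [179.9, -36.5, 1.0]
force: [-1.6, 1.0, 0.3]
grip_width: 0.014
grasp_force: 25.0
```

```bash
python3 mv.py .6207 -.1712 .1425 180 -36.5 1.04; python3 -c "
from h import *
print(env.get_obs()['wrist_torque'])"
```

```text
t 11.0 pos [ 0.6182 -0.1708  0.1446] rot [179.95 -36.47   0.98] F [-1.6  1.   0.3] q [  6.  -0.  15. 123. -29.  26. -46.]
row [0.004 0.002 0.016] [ 0.001  0.    -0.001]
[0.16683579 0.99030895 0.15680593]
```

>>> {"op": "apply_moves", "data": {
  "moves": [
    [0.003,0.002,0.008,0,0,0,0],
    [0.003,0.002,0.016,0,0,0,0],
    [0.003,0.002,0.016,0,0,0,0],
    [0.003,0.002,0.016,0,0,0,0]
  ]
}}

```text
time_s: 11.4
tool_pos: [0.6207, -0.1714, 0.1425]
tool_rot: [179.9, -36.5, 1.0]
force: [-2.7, 0.5, 0.7]
grip_width: 0.0138
grasp_force: 25.0
```

```bash
python3 mv.py .6207 -.1712 .1425 180 -36.5 1.04; python3 -c "
from h import *
print(env.get_obs()['wrist_torque'])"
```

```text
t 11.4 pos [ 0.6207 -0.1714  0.1425] rot [179.93 -36.5    0.98] F [-2.7  0.5  0.7] q [  6.   0.  15. 123. -30.  26. -46.]
row [-0.    -0.001  0.   ] [ 0.001  0.    -0.001]
[0.12268719 1.11624663 0.19264646]
```

>>> {"op": "apply_moves", "data": {
  "moves": [
    [0,0,0.005,0,0,0,0],
    [0,0,0.01,0,0,0,0],
    [0,0,0.01,0,0,0,0],
    [0,0,0.01,0,0,0,0]
  ]
}}

```text
time_s: 11.8
tool_pos: [0.622, -0.1714, 0.141]
tool_rot: [179.9, -36.5, 1.0]
force: [-4.0, 1.2, 2.0]
grip_width: 0.0136
grasp_force: 25.0
```

```bash
python3 mv.py .6207 -.1712 .1425 180 -36.5 1.04; python3 -c "
from h import *
print(env.get_obs()['wrist_torque'])"
```

```text
t 11.8 pos [ 0.622  -0.1714  0.141 ] rot [179.93 -36.5    0.98] F [-4.   1.2  2. ] q [  6.   1.  15. 123. -30.  25. -45.]
row [-0.001 -0.001 -0.01 ] [ 0.001  0.    -0.001]
[0.14876585 1.14141057 0.19850827]
```

>>> {"op": "apply_moves", "data": {
  "moves": [
    [0,0,0.005,0,0,0,0],
    [0,0,0.01,0,0,0,0],
    [0,0,0.01,0,0,0,0],
    [0,0,0.01,0,0,0,0],
    [0,0,0.01,0,0,0,0]
  ]
}}

```text
time_s: 12.3
tool_pos: [0.6232, -0.1714, 0.1394]
tool_rot: [179.9, -36.5, 1.0]
force: [-5.1, 0.2, 2.9]
grip_width: 0.0139
grasp_force: 25.0
```

```bash
python3 mv.py .6207 -.1712 .1425 180 -36.5 1.04; python3 - <<'E'
from h import *
z=lambda i,x,y,w,h,s:cv2.resize(i[y:y+h,x:x+w],None,fx=s,fy=s,interpolation=cv2.INTER_CUBIC)
t=viewer.read_camera("top")[:,:,::-1]; s=viewer.read_camera("scene")[:,:,::-1]
F=np.array([env.get_obs()["force"]]); print(F, env.get_obs()["wrist_torque"])
cv2.imwrite("pics/press.png",np.hstack([z(t,275,125,55,60,7),z(s,172,145,58,60,7)]))
E
```

```text
t 12.3 pos [ 0.6232 -0.1714  0.1394] rot [179.92 -36.5    0.98] F [-5.1  0.2  2.9] q [  6.   1.  15. 122. -30.  25. -45.]
row [-0.001 -0.001 -0.02 ] [ 0.001  0.    -0.001]
[[-4.94061574  0.37485196  2.77220951]] [0.17979985 1.18931759 0.21211278]
```

View pics/press.png

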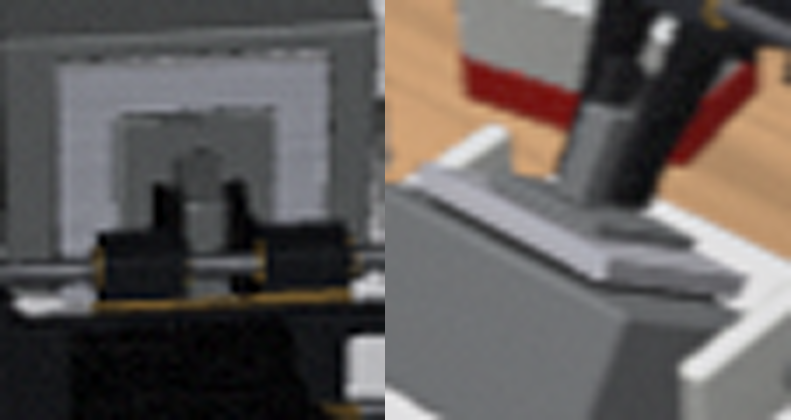

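```bash
python3 - <<'E'
from h import *
M=R.from_euler("zy",[1.04,-36.5],degrees=True).as_matrix(); C=np.array([.627,-.1712,.134]); w,v,a=.022,.017,.046
print("win pred",proj("top",np.array([[0,0,0],[w,0,0],[-w,0,0],[0,v,0],[0,-v,0],[-a,0,0],[a,0,0],[a,0,-.0085]])@M.T+C).round(2).tolist())
def edges(im,c0,c1,r0,r1):
    p=im[r0:r1,c0:c1].astype(float).mean((1,2)); g=np.gradient(np.repeat(p,1)); 
    return [(r0+i,round(x,1)) for i,x in enumerate(p)]
av=cv2.imread("pics/top_avg.png"); 
print("win rows",edges(av,298,306,132,172)); 
p=av[148:158,280:326].astype(float).mean((0,2)); print("cols",[(280+i,round(x)) for i,x in enumerate(p)])
cur=np.mean([viewer.read_camera("top")[:,:,::-1].astype(float) for _ in range(6)],0); np.save("cur.npy",cur)
print("cur rows",edges(cur,293,299,128,150))
p=cur[145:149,280:326].mean((0,2)); print("cur cols",[(280+i,round(x)) for i,x in enumerate(p)])
o=env.get_obs(); T=R.from_euler("xyz",o["tool_rot"],degrees=True).as_matrix(); u=.0106
print("slide pred",proj("top",np.array([[.032,0,u],[.032,0,u-.006],[0.01,.027,u],[.01,-.027,u]])@T.T+o["tool_pos"]).round(2).tolist())
sc=np.mean([viewer.read_camera("scene")[:,:,::-1].astype(float) for _ in range(4)],0)
im=cv2.resize(sc.mean(2).astype(np.uint8)[150:204,175:230],None,fx=4,fy=4,interpolation=cv2.INTER_CUBIC)
for s in cv2.createLineSegmentDetector(2).detect(im)[0][:,0]/4:
    s=s if s[2]>s[0] else s[[2,3,0,1]]; d=s[2:]-s[:2]
    if np.hypot(*d)>7: print((s+[0,-12]*2).round(1),round(float(np.degrees(np.arctan2(d[1],d[0]))),1))
E
```

```text
win pred [[302.22, 152.89], [302.28, 144.84], [302.16, 160.76], [295.12, 153.2], [309.33, 152.57], [302.09, 169.16], [302.36, 135.84], [302.05, 134.14]]
win rows [(132, np.float64(70.5)), (133, np.float64(70.5)), (134, np.float64(67.1)), (135, np.float64(100.9)), (136, np.float64(120.7)), (137, np.float64(122.4)), (138, np.float64(119.8)), (139, np.float64(119.9)), (140, np.float64(118.0)), (141, np.float64(119.2)), (142, np.float64(120.4)), (143, np.float64(121.4)), (144, np.float64(128.1)), (145, np.float64(49.7)), (146, np.float64(8.0)), (147, np.float64(7.5)), (148, np.float64(8.0)), (149, np.float64(7.8)), (150, np.float64(9.0)), (151, np.float64(8.0)), (152, np.float64(8.6)), (153, np.float64(8.1)), (154, np.float64(8.5)), (155, np.float64(7.9)), (156, np.float64(7.8)), (157, np.float64(8.0)), (158, np.float64(7.7)), (159, np.float64(6.6)), (160, np.float64(0.8)), (161, np.float64(103.4)), (162, np.float64(122.3)), (163, np.float64(120.2)), (164, np.float64(116.4)), (165, np.float64(115.3)), (166, np.float64(121.0)), (167, np.float64(119.6)), (168, np.float64(124.5)), (169, np.
[... 1682 characters left out ...]
(325, 80)]
slide pred [[302.25, 140.26], [302.49, 141.48], [313.45, 147.87], [290.86, 148.89]]
[38.6 35.2 49.3 27.5] -35.5
[26.1 22.7 43.5 24.8] 7.0
[ 0.1  8.9 26.7 22.5] 27.2
[ 50.2 -10.9  50.3  -3.4] 89.2
[40.4  6.2 50.1 -4.1] -46.6
[41.5 37.9 54.7 27.2] -38.8
[28.9 17.3 38.3 18.6] 7.3
[ 7.   7.  15.1  1.9] -32.7
[25.1 -2.7 32.3 -1.4] 10.2
[24.2 12.8 33.  12.5] -2.0
[ 24.7  -3.8  26.3 -12.1] -78.6
[ 8.1 -9.  23.5 -4. ] 17.8
[37.2 11.8 54.9 20.4] 25.9
[ 0.8 11.3 24.5 23.5] 27.2
[26.4 24.4 43.3 26.3] 6.4
[ 4.   5.4 13.4 -0.1] -30.4
[41.4 -2.4 45.7 -8.7] -55.7
[27.9 15.3 36.1 15.9] 4.3
[ 5.8  7.6 23.  15.9] 25.9
[29.8 19.9 44.3 22.1] 8.9
[25.  11.8 29.4 -0.3] -70.1
[26.2 41.7 31.  29.7] -68.3
```

>>> {"op": "apply_moves", "data": {
  "moves": [
    [0,0,-0.004,0,0,0,0],
    [0,0,-0.007,0,0,0,0],
    [0,0,-0.007,0,0,0,0],
    [0,0,-0.007,0,0,0,0],
    [0,0,-0.007,0,0,0,0],
    [0,0,-0.007,0,0,0,0]
  ]
}}

```text
time_s: 13.5
tool_pos: [0.6223, -0.1713, 0.1404]
tool_rot: [179.9, -36.5, 1.0]
force: [-4.4, 0.4, 1.3]
grip_width: 0.0136
grasp_force: 25.0
```

```bash
python3 mv.py .6207 -.1712 .1425 180 -36.5 1.04; python3 - <<'E'
from h import *
sc=np.mean([viewer.read_camera("scene")[:,:,::-1].astype(float) for _ in range(4)],0)
im=cv2.resize(sc.mean(2).astype(np.uint8)[150:204,175:230],None,fx=4,fy=4,interpolation=cv2.INTER_CUBIC)
for s in cv2.createLineSegmentDetector(2).detect(im)[0][:,0]/4:
    s=s if s[2]>s[0] else s[[2,3,0,1]]; d=s[2:]-s[:2]; a=np.degrees(np.arctan2(d[1],d[0]))
    if np.hypot(*d)>6 and 2<a<30: print((s+[0,-12]*2).round(1),a.round(1),"v@30.8",(s[1]-12+(30.8-s[0])*d[1]/d[0]).round(2))
print(env.get_obs()["force"])
E
```

```text
t 13.5 pos [ 0.6223 -0.1713  0.1404] rot [179.92 -36.5    0.98] F [-4.4  0.4  1.3] q [  6.   1.  15. 123. -30.  25. -45.]
row [-0.    -0.001 -0.013] [ 0.001  0.    -0.001]
[34.4 13.4 41.8 16.6] 23.2 v@30.8 11.87
[22.1 19.9 30.8 23.5] 22.3 v@30.8 23.47
[ 2.4  9.6 22.1 19.7] 27.3 v@30.8 24.21
[14.9 -0.8 22.2  1.3] 16.0 v@30.8 3.76
[31.1 22.9 43.6 24.4] 7.0 v@30.8 22.83
[26.5 16.6 40.6 18.4] 7.1 v@30.8 17.14
[37.1 11.7 54.8 20.4] 26.1 v@30.8 8.64
[ 0.8 11.2 28.4 25.4] 27.2 v@30.8 26.57
[25.8 24.1 43.3 26.2] 6.6 v@30.8 24.72
[ 8.1 -9.  23.4 -4.1] 17.8 v@30.8 -1.71
[17.5 12.5 26.5 17.3] 28.2 v@30.8 19.59
[29.9 19.5 45.3 21.7] 8.0 v@30.8 19.65
[14.3  6.5 21.2  8.6] 17.2 v@30.8 11.58
[28.6 14.6 36.7 15.9] 9.4 v@30.8 14.93
[10.   8.8 17.6 12.3] 24.3 v@30.8 18.25
[-3.87250998  0.64941228  1.29834155]
```

```bash
python3 -c "
from cell import env
print(env.sign_off())"
```

```text
the job is handed in; nothing more can be done
None
```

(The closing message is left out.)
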